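Open the sample case and scan its label

TASK

Press down the release tab on the sample case's cover and, keeping it pressed, slide the cover along its rails until it is fully open. Then pick up the hand scanner, hold it still for two seconds with its window about 100 mm from the middle of the barcode label inside the case, pointing straight at the label and square to it, and lay the scanner gently back on its rest mat, flat, in the middle and along the mat. Leave the cover open and the other things on the bench where they are.

Things in the scene. Friction and masses are not known exactly. Their poses are not given: they have to be found in the camera images.
- case: Sample case fixed to the bench, grey, 140 mm (x) by 240 mm (y), side walls 64 mm high. Origin: centre of its underside; z up; its long axis is y. Its -y half is an open-topped well that holds the label, at first hidden by the cover; its +y half is an empty shallow bay (floor 42 mm up) into which the cover slides.
- cover (a joint): How far the white cover (116 by 112 mm, its upper face 63 mm above the bench) has slid along the case's +y, in m: 0 shut and latched, 0.105 fully open at the stop. It slides with about 1.2 N of friction and stays where it is left. It cannot leave 0 until the release tab is at least 4 mm down, and the tab must stay down for the first 20 mm of sliding.
- tab_top (a point): Centre of the upper face of the release tab, a grey ribbed pad 50 mm (case x) by 44 mm (case y) in the cover; the face is 72 mm above the bench with the tab up. It moves with the cover and tab. On the tab's +y side, 24 mm from the tab's centre, a white ridge across the cover (80 mm long, 8 mm thick, its top 83 mm above the bench) can be pushed to slide the cover.
- tab (a joint): How far the tab is pressed down, in m: 0 up, 0.008 at the stop; it is sprung (1.5 N at first, 5.5 N at the stop) and comes up by itself.
- label (a point): Middle of the white barcode label, 64 mm wide (case y) by 42 mm, on a face inside the well sloping at 45 degrees and facing up and towards the case's -x. The point is 30 mm above the bench, at 15 mm, -62 mm in the case's frame. Its x axis points into the label (case +x and 45 degrees down: the direction in which the scanner should point), y is the case's y, z runs up the slope.
- scanner_grip (a point): Centre of the hand scanner's grip, half-way up. The scanner is white, lies flat on the rest mat, weighs about 0.15 to 0.3 kg and is 170 mm long: grip 38 mm wide and 34 mm high, and a head 58 mm wide and 43 mm high at its +x end, beginning 33 mm from this point. x along the scanner towards the head, z up. The underside is 17 mm below this point; the scanner balances close to it.
- window (a point): Centre of the scanner's black window, on the under-front of the head, 75 mm ahead (+x) of scanner_grip and at the same height. Its x axis is the direction in which the scanner looks: forward and 45 degrees down while the scanner is level; y is the scanner's y.
- rest_top (a point): Centre of the upper face of the scanner's rest mat, 220 mm (x) by 90 mm (y), grey rubber, fixed on the bench, 8 mm above it. Its x axis runs along the mat.
- tray: Steel tray, 200 by 100 mm, 30 mm high, fixed; origin at the centre of its underside. The mat and the tray swap sides of the bench.
- jar_a: Sample jar standing in the tray, 48 mm across, 55 mm high; origin at the centre of its underside. A bystander.
- jar_b: The other sample jar in the tray, alike. A bystander.
- beaker: Glass beaker, 80 mm across, 100 mm high, standing beside the case, towards its far side; origin at the centre of its underside. A bystander.
- bottle: Amber bottle, 72 mm across, 170 mm high, standing beside the case, towards its far side; origin at the centre of its underside. A bystander.
- dish: Flat glass dish, 90 mm across, 18 mm high, between the robot and the case; origin at the centre of its underside. A bystander.
- meter: Hand-held meter lying on the bench, grey, 150 by 58 by 26 mm, with a display; origin at the centre of its underside. A bystander.
Mind the look-alikes: they are no part of the job. Of the things like the part that bears scanner_grip, leave any that is orange or red; of the rest the larger one is meant.

How it is judged:
By the outcome, as a careful person would: the job done as asked, in the order asked, and still so for the second after the job is handed in, with the robot touching nothing.
It also fails if it takes over 69 s, if anything falls off the work surface, if the arm or the gripper's body presses on something with over 40 N, if the wrist force passes 120 N, or if a joint passes its speed limit or range.

ROBOT

A 6-joint arm with a two-finger parallel gripper is mounted at the origin on the work surface. World frame = base frame: x ahead of the robot, y to its left, z up, the work surface at z = 0. Lengths are in m, angles in rad, forces in N, time in s.
With the tool pointing down it reaches from about 0.325 to 0.9 m from the base axis. Payload 6.1 kg.
Tool frame: the origin (TCP) lies midway between the tips of the shut fingers; the grasp point (between the pads) lies 19 mm behind it; z points along the fingers, y is the line along which they close (so a half turn about z gives the same grasp; the last joint's range is limited). The gripper opens to 85 mm and grips with 20 to 120 N. Pads are 22 mm wide; open, the fingers measure 114 mm over their backs; the gripper's body (76 mm by 85 mm) begins 54 mm behind the grasp point. The pads swing forward as they close: fully open they stand 13 mm farther back than shut.
Start: joints at [-1.389, 0.22, 1.526, -0, 1.395, -0.126], TCP at [0.189, -0.596, 0.231] pointing down, gripper open.
Joint ranges: [-2.98, 2.98], [-0.91, 2.08], [0.09, 2.57], [-1.24, 4.39], [0.2, 2.65], [-2.68, 2.68]. Speed limits (rad/s): [2.57, 2.57, 3.01, 3.14, 3.14, 3.14].

INTERFACE

Orientations are given as [roll, pitch, yaw] about the fixed x, y, z axes, in that order (R = Rz(yaw) Ry(pitch) Rx(roll)).
In Python, from plant import movep, move_l, set_joints, gripper_to, hold, inverse_kinematics, observe, get_image, get_calibration, Unreachable, job_done gives the robot as it stands. Calls block until the motion is done:
- movep(position, orientation): joint-space move of the TCP to a pose.
- move_l(position, feed=0.15, rotation=None, max_force=None): straight line of the TCP; rotation=None keeps the orientation; feed is the mean speed in m/s. With max_force (N) it stops when the force on the tool has changed by that much, and returns True; else False.
- set_joints(angles): joint-space move.
- gripper_to(opening, f_grip=None): finger opening in m; f_grip is the grip in N (None keeps the last); returns when the fingers have stopped.
- hold(seconds).
- inverse_kinematics(position, orientation): joint angles nearest the present ones, or None.
- observe(): the state.
- get_image(name): name is "side" or "top"; returns (picture, depth): 480x640x3 uint8, red, green, blue; 480x640 float32, m along the optical axis (not along the pixel's ray), 0 where there is no reading.
- get_calibration(name): a dict with "intrinsics" (3x3 intrinsics, pixels), "world_from_camera" (4x4, takes a point from camera to world coordinates). Camera axes: x right, y down, z forward; pixel columns grow to the right and rows downward; lengths in m; the calibration is good to about 2 mm. A picture is of the moment at which its call begins. get_calibration takes no time and is no camera call.
A pose or a line that the arm cannot do raises Unreachable and nothing moves.
- job_done(): hands the job in; it is judged then, once.
The state is a dict: "time_s": time; "q": joint angles; "joint_velocities": joint speeds; "joint_torque": joint torques, N m; "eef_pos": TCP position; "tcp_rot": TCP orientation; "ft_force": force on the tool from outside, world axes, zero at the start; "torque": the same for the moment, N m; "opening": finger opening in m; "grasp_force": force on a finger pad.
Only numpy, scipy, OpenCV 4.12 (cv2) and the standard library are available. Lean on these libraries where they do the work, as an engineer would, in place of code of your own. Each camera call takes 0.05 s, during which the arm holds its last target. There are 200 camera calls.

## Working session

There is one attempt and no reset: what is moved stays moved. The work goes in short steps, each a Python script; the robot and the scene stay as the last script left them, time stands still between calls to the robot, and variables do not carry over. Pictures are saved under pics/ and viewed, at most 10 in all, crops included, and the job is handed in when it is done.

```bash
mkdir -p pics; ls; python3 - <<'E'
from plant import *
import cv2,numpy as np
for n in("top","side"):
    p,d=get_image(n);cv2.imwrite(f"pics/{n}0.png",p[:,:,::-1]);np.save(f"pics/{n}0.npy",d)
    c=get_calibration(n);print(n,c["intrinsics"],np.round(c["world_from_camera"],3))
s=observe();print(s["time_s"],s["eef_pos"],s["tcp_rot"],s["opening"])
E
```

```text
pics
top [[602.76840627   0.         318.5357132 ]
 [  0.         602.76840627 242.95842867]
 [  0.           0.           1.        ]] [[-0.034 -0.976  0.217  0.163]
 [-0.999  0.033 -0.008  0.051]
 [ 0.    -0.217 -0.976  1.52 ]
 [ 0.     0.     0.     1.   ]]
side [[603.46585549   0.         318.24273433]
 [  0.         603.46585549 248.74086957]
 [  0.           0.           1.        ]] [[ 0.887 -0.278  0.369 -0.142]
 [-0.462 -0.509  0.726 -1.23 ]
 [-0.014 -0.815 -0.58   1.053]
 [ 0.     0.     0.     1.   ]]
0.1 [ 0.18924093 -0.5951115   0.23031023] [-3.13988936e+00 -2.31220652e-04  3.07753354e-01] 0.0851913442710322
```

View pics/top0.png

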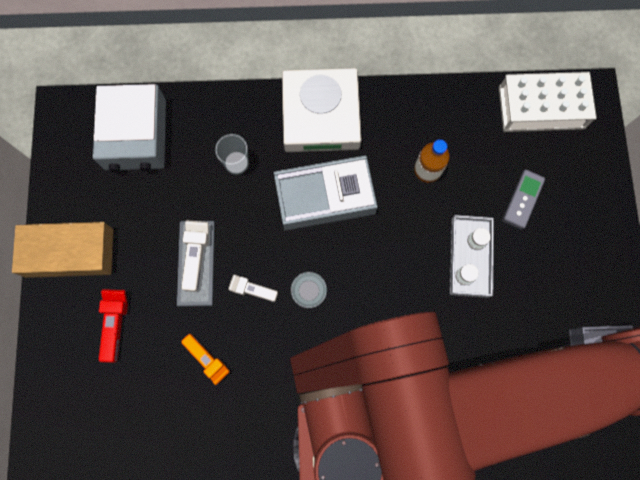

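View pics/side0.png

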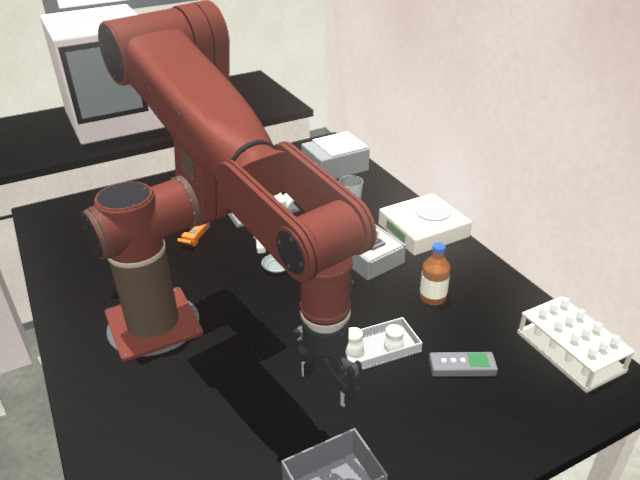

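Top view candidates for the scanner:
- white on the mat at (194,257), head up at (196,232)
- smaller white at (253,288)
- orange at (205,360)
- red at (112,325)

I choose the large white one on the mat. The case is at (325,192), with the cover and tab at its right end (349,184). The tray with the jars is at (472,256), the dish at (309,290), the beaker at (233,157) and the bottle at (432,162).

```bash
cat > h.py <<'E'
from plant import *
import cv2,numpy as np
def cloud(d,c):
    K=c["intrinsics"];T=c["world_from_camera"];v,u=np.mgrid[:480,:640]
    P=np.stack([(u-K[0,2])/K[0,0]*d,(v-K[1,2])/K[1,1]*d,d],-1)
    return P@T[:3,:3].T+T[:3,3]
def cast(uv,z,c):
    K=c["intrinsics"];T=c["world_from_camera"];uv=np.asarray(uv,float).reshape(-1,2)
    r=np.c_[(uv[:,0]-K[0,2])/K[0,0],(uv[:,1]-K[1,2])/K[1,1],np.ones(len(uv))]@T[:3,:3].T
    return (T[:3,3]+r*((z-T[2,3])/r[:,2])[:,None])[:,:2]
def rect(xy):
    r=cv2.minAreaRect((xy*1000).astype(np.float32));b=cv2.boxPoints(r)/1000
    e=[b[1]-b[0],b[2]-b[1]];l=max(e,key=np.linalg.norm)
    return np.round(b.mean(0),4),sorted(np.round([np.linalg.norm(x) for x in e],4)),round(float(np.degrees(np.arctan2(l[1],l[0]))%180),2)
E
cat > m.py <<'E'
from h import *
c=get_calibration("top");im=cv2.imread("pics/top0.png");d=np.load("pics/top0.npy");P=cloud(d,c)
hsv=cv2.cvtColor(im,cv2.COLOR_BGR2HSV);V=hsv[...,2].astype(int)
def box(a,b,c_,d_):
    m=np.zeros((480,640),bool);m[b:d_,a:c_]=1;return m
def big(m):
    n,l,s,_=cv2.connectedComponentsWithStats(m.astype(np.uint8));return l==1+np.argmax(s[1:,4])
print("bench z",np.median(P[300:330,240:280,2]))
cs=box(268,150,382,232)
m=big(cs&(V>60)&(P[...,2]>.052)&(P[...,2]<.075));print("case top",rect(P[m][:,:2]),np.median(P[m][:,2]))
m=big(cs&(V>60));ol=cast(np.argwhere(m)[:,::-1],.064,c);print("case sil@64",rect(ol))
ma=box(172,215,220,310)
m=big(ma&(V>60));print("mat+scanner @8",rect(cast(np.argwhere(m)[:,::-1],.008,c)))
mm=ma&(V>60)&(V<170)&(P[...,2]<.016);mm=big(mm);print("mat grey",rect(cast(np.argwhere(mm)[:,::-1],.008,c)))
for lo,hi in((.03,.047),(.047,.062),(.03,.07)):
    w=ma&(P[...,2]>lo)&(P[...,2]<hi)
    if w.sum()>20: print("scan",lo,rect(P[w][:,:2]),w.sum(),np.median(P[w][:,2]))
w=big(ma&(V>185));print("scan white@40",rect(cast(np.argwhere(w)[:,::-1],.042,c)))
for n,(a,b,e,f) in dict(beaker=(210,130,255,178),bottle=(410,135,455,185),dish=(288,268,330,310)).items():
    w=box(a,b,e,f)&(P[...,2]>.01);print(n,rect(P[w][:,:2]),P[w][:,2].max())
A=cv2.resize(im[150:235,265:385],None,fx=5,fy=5,interpolation=cv2.INTER_CUBIC)
B=cv2.resize(im[210:315,165:230],None,fx=4,fy=4,interpolation=cv2.INTER_CUBIC)
cv2.imwrite("pics/crA.png",A);cv2.imwrite("pics/crB.png",cv2.resize(B,None,fx=1.25,fy=1.25))
E
python3 m.py
```

```text
bench z 0.00024273084578185777
case top (array([0.6266, 0.0187], dtype=float32), [np.float32(0.1425), np.float32(0.2404)], 98.59) 0.06265820338072303
case sil@64 (array([0.6195, 0.0187], dtype=float32), [np.float32(0.1582), np.float32(0.2433)], 98.7)
mat+scanner @8 (array([0.4612, 0.3555], dtype=float32), [np.float32(0.0916), np.float32(0.2259)], 178.78)
mat grey (array([0.4599, 0.3556], dtype=float32), [np.float32(0.0916), np.float32(0.2233)], 178.78)
scan 0.03 (array([0.4737, 0.3556], dtype=float32), [np.float32(0.0594), np.float32(0.1766)], 173.52) 978 0.04154149215815328
scan 0.047 (array([0.4741, 0.3553], dtype=float32), [np.float32(0.0573), np.float32(0.1692)], 172.27) 291 0.049506258101218226
scan 0.03 (array([0.4736, 0.3555], dtype=float32), [np.float32(0.0596), np.float32(0.1766)], 173.52) 1269 0.04304873016695909
scan white@40 (array([0.4718, 0.3581], dtype=float32), [np.float32(0.0589), np.float32(0.174)], 171.58)
beaker (array([0.4597, 0.1752], dtype=float32), [np.float32(0.0784), np.float32(0.6386)], 15.7) 1.5199487834932521
bottle (array([ 0.4454, -0.1495], dtype=float32), [np.float32(0.1129), np.float32(0.6836)], 154.0) 1.5199487834932521
dish (array([0.2986, 0.0449], dtype=float32), [np.float32(0.0881), np.float32(0.2569)], 16.3) 1.5199487834932521
```

```bash
python3 - <<'E'
import cv2,numpy as np
A=cv2.imread("pics/crA.png");B=cv2.imread("pics/crB.png");A=cv2.resize(A,(480,340));B=cv2.resize(B,(300,485))
o=np.zeros((490,790,3),np.uint8);o[:340,:480]=A;o[:485,485:785]=B;cv2.imwrite("pics/crAB.png",o)
E
```

```text
(no output)
```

View pics/crAB.png

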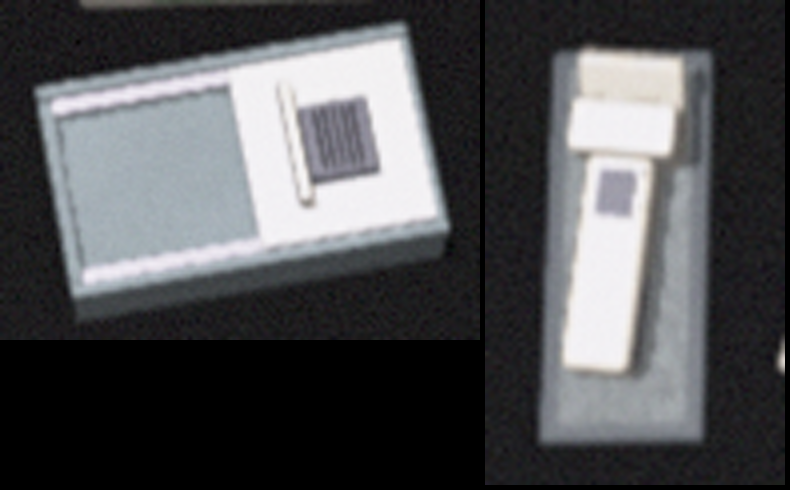

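The crop shows the case with the ridge just left (+y) of the ribbed tab. The scanner is the large white one, with its head at the top (world +x), turned a few degrees off the mat's axis. Next I refine the tab, grip and case numbers.

```bash
cat > m2.py <<'E'
exec(open("m.py").read().split('print("bench')[0])
def st(n,m,z): 
    m=big(m);print(n,rect(cast(np.argwhere(m)[:,::-1],z,c)),m.sum(),"z",np.round(np.median(P[m][:,2]),4))
st("tab",box(338,168,362,200)&(V<170),.072)
m=box(268,150,382,232)&(V>60)&(P[...,2]>.057)&(P[...,2]<.07);xy=P[big(m)][:,:2]
for a in(98,98.6,99):
    t=np.radians(a-90);R=np.array([[np.cos(t),np.sin(t)],[-np.sin(t),np.cos(t)]]);q=xy@R.T
    lo,hi=np.percentile(q,[.5,99.5],axis=0);print(a,np.round(hi-lo,4),np.round(R.T@((lo+hi)/2),4))
# tight front/near edges
W=box(172,215,220,310)&(V>185)
def comp(n,r,z):
    st(n,W&r,z)
comp("grip",box(172,247,220,310),.042)
comp("head top",box(172,215,220,244)&(P[...,2]>.046),.051)
st("button",box(185,235,205,258)&(V<170)&(P[...,2]>.03),.042)
w=W&box(172,252,220,288);rows=[]
for v in range(252,286):
    u=np.flatnonzero(w[v]);rows.append([(u.min()+u.max())/2,v])
l=cast(rows,.042,c);k=np.polyfit(l[:,0],l[:,1],1);print("axis deg",np.degrees(np.arctan(k[0])),"y at .46",np.polyval(k,.46))
v=np.argwhere(W&box(185,250,200,310)); e=[np.flatnonzero(W[:,u])for u in range(186,198)];print("grip rear end",cast([[192,max(max(x) for x in e)+.5]],.042,c))
E
python3 m2.py
```

```text
tab (array([ 0.6321, -0.0417], dtype=float32), [np.float32(0.0447), np.float32(0.0497)], 8.07) 340 z 0.0718
98 [0.1411 0.2347] [0.6264 0.018 ]
98.6 [0.1403 0.235 ] [0.6266 0.0182]
99 [0.1401 0.235 ] [0.6264 0.0183]
grip (array([0.4395, 0.3596], dtype=float32), [np.float32(0.0359), np.float32(0.1088)], 173.49) 559 z 0.0418
head top (array([0.5168, 0.3498], dtype=float32), [np.float32(0.0296), np.float32(0.0563)], 84.15) 210 z 0.0497
button (array([0.482 , 0.3545], dtype=float32), [np.float32(0.0147), np.float32(0.0179)], 166.71) 25 z 0.0442
axis deg -6.639777519327297 y at .46 0.35713759480576057
grip rear end [[0.38487031 0.35591241]]
```

```bash
cat > open.py <<'E'
from h import *
ya=np.radians(8.6);ey=np.array([-np.sin(ya),np.cos(ya)]);tab=np.array([.6321,-.0417])
a=tab+.007*ey
ori=[np.pi,0,ya-np.pi/2]
for y in(ya+np.pi/2,ya-np.pi/2):print(inverse_kinematics([*a,.12],[np.pi,0,y]))
movep([.40,-.30,.30],[np.pi,0,0]);gripper_to(0)
movep([*a,.12],ori);move_l([*a,.082],.1)
print(move_l([*a,.0652],.03,max_force=14));s=observe();print(s["time_s"],s["eef_pos"],s["ft_force"])
move_l([*(a+.03*ey),.0652],.04,max_force=20);s=observe();print(s["eef_pos"],s["ft_force"])
print(move_l([*(a+.113*ey),.0655],.07,max_force=15));s=observe();print(s["time_s"],s["eef_pos"],s["ft_force"],(s["eef_pos"][:2]-a)@ey)
E
python3 open.py
```

```text
[-0.17974424  0.33412179  1.60490031  0.          1.20257055 -0.32984256]
NoneTraceback (most recent call last):
  File "open.py", line 7, in <module>
    movep([*a,.12],ori);move_l([*a,.082],.1)
    ~~~~~^^^^^^^^^^^^^^
plant.Unreachable: the arm cannot take that pose within its joint ranges
```

```bash
sed -i 's/ya-np.pi\/2\]$/ya+np.pi\/2]/;/^for y/d;/^movep(\[.40/d' open.py; cat open.py|head -8; python3 open.py; python3 -c "
from h import *
s=observe();p=s['eef_pos'];move_l([p[0],p[1],p[2]+.09],.2)
movep([.42,-.2,.28],[np.pi,0,np.pi/2]);gripper_to(.085)
i,d=get_image('top');cv2.imwrite('pics/top1.png',i[:,:,::-1]);np.save('pics/top1.npy',d)
cv2.imwrite('pics/v1.png',cv2.resize(i[130:330,160:480,::-1],(800,500),interpolation=cv2.INTER_CUBIC));print(observe()['time_s'])"
```

```text
from h import *
ya=np.radians(8.6);ey=np.array([-np.sin(ya),np.cos(ya)]);tab=np.array([.6321,-.0417])
a=tab+.007*ey
ori=[np.pi,0,ya+np.pi/2]
movep([*a,.12],ori);move_l([*a,.082],.1)
print(move_l([*a,.0652],.03,max_force=14));s=observe();print(s["time_s"],s["eef_pos"],s["ft_force"])
move_l([*(a+.03*ey),.0652],.04,max_force=20);s=observe();print(s["eef_pos"],s["ft_force"])
print(move_l([*(a+.113*ey),.0655],.07,max_force=15));s=observe();print(s["time_s"],s["eef_pos"],s["ft_force"],(s["eef_pos"][:2]-a)@ey)
False
4.9583 [ 0.63164512 -0.03488028  0.06584732] [ 0.15560939 -0.54207841  4.93288553]
[ 0.62647465 -0.00460103  0.0651458 ] [3.15457746 1.54538504 2.81693552]
True
6.9 [0.61461001 0.07193299 0.065475  ] [ 0.15603571 -1.76690688  3.25357224] 0.10797071346507739
9.6667
```

View pics/v1.png

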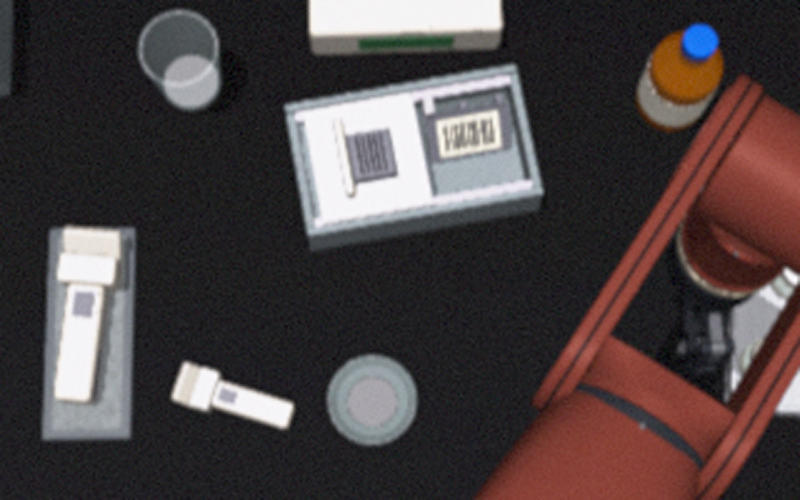

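The cover stands open at the left, with its tab at crop (375,155). The barcode label shows in the well at crop (468,135), which is full-image pixel (347,184). The other things have not moved. Next I measure the label and check the opening.

```bash
sed 's/top0/top1/g' m.py > m1.py; cat > m3.py <<'E'
exec(open("m1.py").read().split('print("bench')[0])
t=np.radians(8.6);R=np.array([[np.cos(t),np.sin(t)],[-np.sin(t),np.cos(t)]])
def loc(p):return np.round((np.asarray(p)-[.6266,.0185])@R.T,4)
m=big(box(298,176,320,206)&(V<170));r=rect(cast(np.argwhere(m)[:,::-1],.072,c));print("tab",r,loc(r[0]))
b=box(332,170,364,198)&(V>165)&(P[...,2]<.052)&(P[...,2]>.008)
m=cv2.morphologyEx(b.astype(np.uint8),cv2.MORPH_CLOSE,np.ones((5,5)))>0;m=big(m)
q=np.argwhere(m)[:,::-1];b2=cv2.minAreaRect(q.astype(np.float32));ce=b2[0];r=cast([ce],.030,c)[0]
print("label px",b2,m.sum(),"depth mean",np.round(P[m].mean(0),4),"cast",r,loc(r),loc(P[m].mean(0)[:2]))
X=P[m];X=X-X.mean(0);print("normal",np.round(np.linalg.svd(X)[2][2],3))
E
python3 m3.py
python3 - <<'E'
from h import *
for y in(-6.6,173.4):print(y,inverse_kinematics([.470,.356,.1],[np.pi,0,np.radians(y)]))
for y in(8.6,188.6):print(y,inverse_kinematics([.507,-.06,.1],[np.pi,0,np.radians(y)]))
E
```

```text
tab (array([0.6172, 0.0618], dtype=float32), [np.float32(0.0454), np.float32(0.0508)], 9.28) [-0.0028  0.0442]
label px ((348.3875427246094, 186.41685485839844), (22.893877029418945, 27.245197296142578), 81.46923065185547) 553 depth mean [ 0.6444 -0.0426  0.0264] cast [ 0.64169602 -0.04275581] [ 0.0058 -0.0628] [ 0.0084 -0.0631]
normal [-0.937  0.198 -0.286]
-6.6 [ 5.14542801e-01  2.64279276e-01  1.73349388e+00 -4.44089210e-16
  1.14381950e+00  2.20053086e+00]
173.4 [ 0.5145428   0.26427928  1.73349388  0.          1.1438195  -0.9410618 ]
8.6 [-2.72365336e-01  8.56551381e-02  1.93913632e+00 -4.44089210e-16
  1.11680120e+00  1.14833268e+00]
188.6 [-0.27236534  0.08565514  1.93913632  0.          1.1168012  -1.99325998]
```

```bash
cat >> m3.py <<'E'
print("---")
b=box(330,168,366,196)
for th in(185,200,215):
  w=(b&(V>th)&(P[...,2]<.052)).astype(np.uint8);w=cv2.morphologyEx(w,cv2.MORPH_CLOSE,np.ones((5,5)));w=cv2.morphologyEx(w,cv2.MORPH_OPEN,np.ones((5,5)))>0
  if not w.any():continue
  w=big(w);bb=cv2.minAreaRect(np.argwhere(w)[:,::-1].astype(np.float32));X=P[w];mu=X.mean(0)
  print(th,bb,w.sum(),np.round(mu,4),"normal",np.round(np.linalg.svd(X-mu)[2][2],3),"cast",cast([bb[0]],.03,c),loc(cast([bb[0]],.03,c)[0]),loc(mu[:2]))
hh=im[176:194:2,334:362:3];print(V[174:196:2,336:362:2])
E
python3 m3.py|sed -n '/---/,$p'
```

```text
---
185 ((350.0, 185.0), (20.0, 30.0), 90.0) 505 [ 0.6449 -0.0454  0.0267] normal [ 0.908 -0.299  0.293] cast [[ 0.64538701 -0.04709821]] [ 0.0088 -0.0677] [ 0.0086 -0.0659]
200 ((347.0270080566406, 183.16217041015625), (14.79590892791748, 24.331050872802734), 80.53767395019531) 302 [ 0.6514 -0.0356  0.0312] normal [-0.73  -0.112  0.674] cast [[ 0.6506267  -0.03962991]] [ 0.0151 -0.0611] [ 0.0164 -0.0572]
215 ((346.9840087890625, 182.91201782226562), (13.77418041229248, 24.507308959960938), 79.69515228271484) 200 [ 0.6546 -0.0336  0.0348] normal [-0.731 -0.112  0.673] cast [[ 0.65130858 -0.03954871]] [ 0.0158 -0.0611] [ 0.0199 -0.0557]
[[121 125 122 116 121 124 130 134 147 167 195 208 131]
 [123 130 143 155 182 213 226 233 240 242 234 244 139]
 [218 229 240 242 222 229 212 199 183 174 170 245 146]
 [245 209 213 161 158 207 135 163 173 166 168 244 149]
 [239 159 195 161 153 227 198 157 172 163 148 240 163]
 [242 169 199 155 130 205 193 155 221 164 152 240 169]
 [242 160 188 143 137 165 162 141 223 161 153 238 189]
 [239 174 226 146 165 182 201 198 237 227 236 235 177]
 [234 213 235 233 235 230 222 209 191 169 152 150 161]
 [191 213 202 173 161 144 146 161 164 177 185 184 188]
 [140 159 163 161 178 187 187 189 185 188 185 188 187]]
```

```bash
python3 - <<'E'
from h import *
g=[.470,.356];o=[np.pi,0,np.radians(173.4)]
movep([*g,.14],o);move_l([*g,.05],.15);print(move_l([*g,.010],.05,max_force=8))
s=observe();print(s["time_s"],s["eef_pos"],s["ft_force"])
gripper_to(.03,f_grip=50);s=observe();print(s["opening"],s["grasp_force"],s["ft_force"])
print(move_l([*g,.03],.05));print(move_l([*g,.20],.2));hold(.3);s=observe();print(s["time_s"],s["opening"],s["grasp_force"],s["ft_force"],s["torque"])
E
```

```text
False
13.4333 [0.47025562 0.35615318 0.01024203] [-0.30686066  0.43905794 -0.25131297]
0.03726242050243757 52.18440055847168 [-0.15292716  0.54917355  1.69375186]
False
False
15.7833 0.03749731164062252 51.70939564704895 [-0.43971596 -0.68830984 -2.71887609] [-0.00484437  0.04364359 -0.00885621]
```

```bash
cat > scan.py <<'E'
from h import *
t=np.radians(8.6);ex=np.array([np.cos(t),np.sin(t)]);ey=np.array([-np.sin(t),np.cos(t)])
lab=np.array([.6266,.0185])+.015*ex-.0615*ey
g=lab-(.0707+.075)*ex;print(lab,g)
E
cat > s1.py <<'E'
from scan import *
movep([*g,.20],[np.pi,0,t+np.pi]);move_l([*g,.0857],.12);hold(.3)
s=observe();print(s["time_s"],s["eef_pos"],s["tcp_rot"],s["ft_force"])
o=np.zeros((480,800,3),np.uint8)
for n in("top","side"):
    i,d=get_image(n);cv2.imwrite(f"pics/{n}2.png",i[:,:,::-1]);np.save(f"pics/{n}2.npy",d)
a=cv2.imread("pics/top2.png")[150:270,290:390];b=cv2.imread("pics/side2.png")[170:290,290:390]
cv2.imwrite("pics/v2.png",np.hstack([cv2.resize(x,(400,480),interpolation=cv2.INTER_CUBIC) for x in(a,b)]))
E
python3 s1.py
```

```text
[ 0.65062777 -0.04006549] [ 0.50656596 -0.06185279]
18.7333 [ 0.50691998 -0.06193279  0.0862541 ] [-3.14119288e+00  9.19242259e-04 -2.99147263e+00] [ 0.52461963  0.44262805 -1.3634116 ]
```

View pics/v2.png

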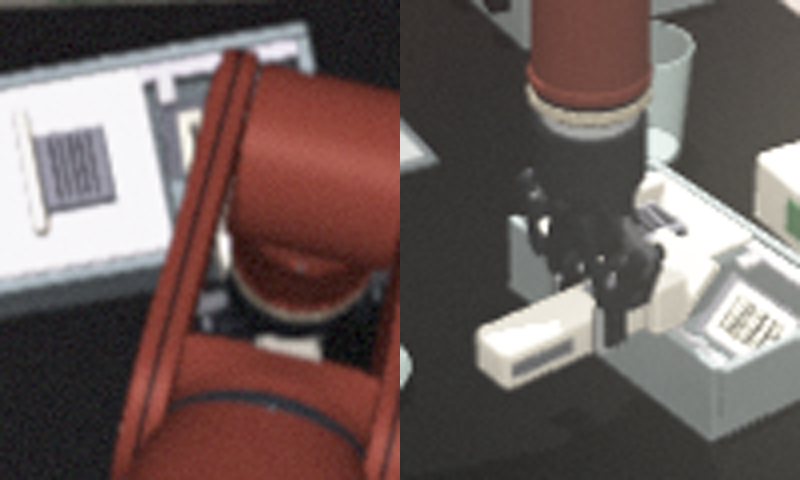

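The side view shows the scanner held level, its rear at crop (510,350) and its head facing the label at crop (750,325). I check the height and tilt from depth before the hold.

```bash
python3 - <<'E'
from scan import *
c=get_calibration("side");P=cloud(np.load("pics/side2.npy"),c);im=cv2.imread("pics/side2.png")
sub=np.zeros((480,640),bool);sub[235:270,307:345]=1
w=sub&(im.min(2)>185)&(P[...,2]>.05)
X=P[w];q=np.c_[(X[:,:2]-g)@ex,(X[:,:2]-g)@ey,X[:,2]]
top=q[(q[:,2]>.110)];A=np.c_[top[:,0],np.ones(len(top))];print(len(X),len(top),q.min(0),q.max(0))
print("top z slope,z0",np.linalg.lstsq(A,top[:,2],rcond=None)[0])
hi=[np.median(q[np.abs(q[:,0]-x)<.006][:,2]) for x in(-.07,-.06,-.05,-.04)];print(hi)
E
```

```text
[ 0.65062777 -0.04006549] [ 0.50656596 -0.06185279]
291 283 [-0.8158339  -1.05764638  0.10541914] [0.00190306 0.01743941 1.0528439 ]
top z slope,z0 [-0.95320379  0.07548503]
[np.float64(0.11654601779339013), np.float64(0.11791514034972905), np.float64(0.11675726205062625), np.float64(0.11741528125249856)]
```

```bash
python3 - <<'E'
from scan import *
hold(2.7);s=observe();print(s["time_s"],s["eef_pos"])
move_l([*g,.20],.15)
m=[.4605,.3556];o=[np.pi,0,np.radians(178.8)]
movep([*m,.20],o);move_l([*m,.03],.12);hold(.2)
print(move_l([*m,.0100],.015,max_force=4));s=observe();print(s["time_s"],s["eef_pos"],s["ft_force"])
gripper_to(.07);hold(.2);p=observe()["eef_pos"]
move_l([*m,.05],.05);move_l([*m,.20],.2);movep([.40,-.05,.30],[np.pi,0,np.pi/2+.1])
i,d=get_image("top");cv2.imwrite("pics/top3.png",i[:,:,::-1]);np.save("pics/top3.npy",d);print(observe()["time_s"])
cv2.imwrite('pics/v3.png',cv2.resize(i[130:330,160:480,::-1],(800,500),interpolation=cv2.INTER_CUBIC))
E
sed 's/top0/top3/g;/crA\|crB/d' m.py>m4.py;python3 m4.py|grep -E "mat|scan"
sed 's/m\.py/m4.py/' m2.py>m5.py;python3 m5.py|grep -E "grip|head|axis"
```

```text
[ 0.65062777 -0.04006549] [ 0.50656596 -0.06185279]
21.5333 [ 0.5065505  -0.06185836  0.08569737]
True
26.9917 [0.46042893 0.35557277 0.01042257] [-0.82001103 -0.24193881  5.62031443]
31.0917
mat+scanner @8 (array([0.4587, 0.3556], dtype=float32), [np.float32(0.0916), np.float32(0.2208)], 178.8)
mat grey (array([0.4587, 0.3556], dtype=float32), [np.float32(0.0916), np.float32(0.2208)], 178.8)
scan 0.03 (array([0.4622, 0.3568], dtype=float32), [np.float32(0.0593), np.float32(0.1741)], 178.41) 965 0.041808873424002524
scan 0.047 (array([0.4629, 0.3571], dtype=float32), [np.float32(0.0559), np.float32(0.1699)], 178.09) 295 0.049803341413867885
scan 0.03 (array([0.4622, 0.3568], dtype=float32), [np.float32(0.0593), np.float32(0.1741)], 178.41) 1260 0.043256665406328776
scan white@40 (array([0.4628, 0.3582], dtype=float32), [np.float32(0.0577), np.float32(0.173)], 178.05)
grip (array([0.4343, 0.3573], dtype=float32), [np.float32(0.036), np.float32(0.1164)], 178.8) 613 z 0.042
head top (array([0.5108, 0.3554], dtype=float32), [np.float32(0.0205), np.float32(0.0557)], 88.05) 174 z 0.0499
axis deg -1.3664295615046982 y at .46 0.3567160311930076
grip rear end [[0.37492636 0.35579784]]
```

View pics/v3.png

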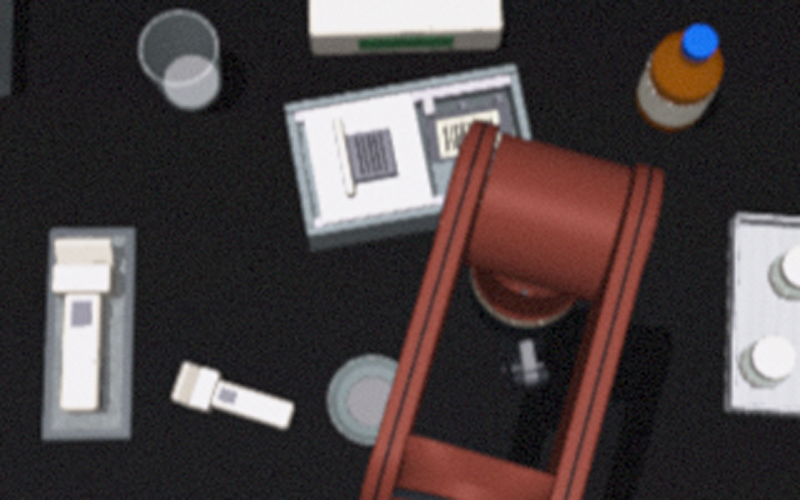

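The scanner lies flat on the mat at crop (85,320), centred within about 3 mm and parallel to the mat. The cover is still open and nothing else has moved.

```bash
python3 -c "
from plant import *
print(job_done())"
```

```text
the job is handed in; nothing more can be done
None
```

The job is handed in at about 31 s: the cover is fully open, the label was scanned with a still hold of about 3 s at a nominal 100 mm from the label (set from the measured positions), and the scanner is back flat on the mat, centred within about 3 mm; the result of the judging was not shown.

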